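# Draw the glass onto the light box and pull the lamp on

## Robot

A 6-joint arm with a two-finger parallel gripper is mounted at the origin on the work surface. World frame = base frame: x ahead of the robot, y to its left, z up, the work surface at z = 0. Lengths are in m, angles in degrees, forces in N, time in s.
With the tool pointing down it reaches from about 0.25 to 0.725 m from the base axis. Payload 9.7 kg.
Tool frame: the origin (TCP) lies at the very end of the fingers, on their centre line; the grasp point (between the pads) lies 19 mm behind it; z points along the fingers, y is the line along which they close (so a half turn about z gives the same grasp; the last joint's range is limited). The gripper opens to 85 mm and grips with 20 to 120 N. Pads are 22 mm wide; open, the fingers measure 114 mm over their backs; the gripper's body (76 mm by 85 mm) begins 54 mm behind the grasp point. The pads swing forward as they close: fully open they stand 13 mm farther back than shut.
Start: joints at [-68.067, 4.979, 10.078, 95.1, 0, 90], TCP at [0.205, -0.51, 0.231] pointing down, gripper open.
Joint ranges: [-179.16, 179.16], [-48.56, 103.87], [-65.8, 70.77], [-126.05, 130.52], [-82.76, 87.17], [-180, 180]. Speed limits (degrees/s): [127.2, 127.2, 147.25, 180, 180, 180].

## Interface

Orientations are given as [roll, pitch, yaw] about the fixed x, y, z axes, in that order (R = Rz(yaw) Ry(pitch) Rx(roll)).
In Python, from workcell import bot gives the robot as it stands.
- The arm moves only by the tool arm_command, never from a script. Its argument "series" is a list of rows, each a list of 4 numbers: the shift along the tool's x, y, z in m, then the turn about the tool's z in rad. A call has exactly 5 rows; each row is the pose to reach, as a shift and turn from the pose commanded when the call began, along the tool's axes at that moment; what a row does not reach only later rows make up. A row lasts 1/10 s, in which the tool goes at most 50 mm and 8.59 degrees, less where a joint would pass 70% of its speed; a pose out of reach is approached as far as the arm can. A call with a gripper value outside its range is refused whole. "hand" is the finger opening in m, from 0 to 0.0854, set as the call begins (left out, the last holds). The fingers move at their own pace and stop on an object; "grip_force" is the grip in N (left out, the last holds). Time passes only in rows, so rows that repeat a pose let the fingers close, or fill a call up. It gives the time, the measured TCP pose, the force, the opening and the grip force at its end, in the units of the state.
- bot.get_obs(): the state, without advancing time (a new reading comes with each control period).
- bot.camera(name): name is "scene" or "top" or "wrist"; returns a dict with "color" (384x512x3 uint8, blue, green, red), "camera_matrix" (3x3 intrinsics, pixels), "dist_coeffs" ([k1, k2, p1, p2, k3] as OpenCV has them; the pictures are not rectified), "xyz" and "orientation" of the camera in the world; the wrist camera has in their place "T_tool_cam" (4x4, takes a point from camera to tool coordinates, whose origin is the TCP and whose axes are the flange's). Camera axes: x right, y up, looking along -z (the intrinsics and any distortion apply to the point x, -y, -z); pixel columns grow to the right and rows downward; lengths in m; the calibration is good to about 2 mm. A picture is of the moment at which its call begins: read the wrist's pose just before it. There is no depth.
- bot.job_done(): hands the job in; it is judged then, once.
Trained networks look in the newest picture that a camera, given by its name, has taken for a name from the list of things; names that differ only in an ending like _2 or _b are one class to them, and where a whole thing is asked for, a point or a joint stands for the part that bears it (a point fixed in the world has none). Each returns a list of dicts, best first, with "confidence" (0 to 1); they miss things now and then, are a little off and sometimes report something else, mostly with a low value. They report only what shows in the picture. A call takes as long as a camera call. They do not tell look-alikes from the thing itself.
- bot.find_in(camera, target): "location" ([column, row] in pixels, amid what is visible of it).
- bot.mark_of(camera, target): "location" ([column, row] in pixels: a listed point, or the origin of a listed thing).
The state is a dict: "time": time; "q": joint angles; "qd": joint speeds; "joint_efforts": joint torques, N m; "ee_pos": TCP position; "tcp_rot": TCP orientation; "wrist_force": force on the tool from outside, world axes, zero at the start; "torque": the same for the moment, N m; "opening": finger opening in m; "grasp_force": force on a finger pad.
Only numpy, scipy, OpenCV 4.12 (cv2) and the standard library are available. Lean on these libraries where they do the work, as an engineer would, in place of code of your own. Each camera call takes 0.05 s, during which the arm holds its last target. There are 200 camera calls.

## Task

Get the rectangular glass sheet ready for viewing: it lies flat on the rear deck of the light box, too wide to pick up, so press lightly on top of it and draw it toward you over the opal window until its long edge lies squarely against the raised ruled rail at the front. Switch the lamp on by pulling the mushroom-headed knob on the front panel out past its click, then let go so that it rests in the out position. Leave the round glass and the other things on the bench where they are.

Things in the scene. Friction and masses are not known exactly. Their poses are not given: they have to be found in the camera images.
- lightbox: Light box fixed to the bench: white steel case 235 mm deep (x) x 420 wide (y) x 80 high. Origin: at bench level under the middle of its front face, the face toward the robot; +x runs from front to rear, +y along the width, z up. Its flat top is at z 80 mm. From front to rear on top: ruled rail, opal window flush with the top (x 12 to 112 mm, y -180 to 180), plain rear deck (x 112 to 235)
- rail_face (a point): Foot of the rail's rear face, at mid width, level with the box top. The rail is a raised aluminium strip with tick marks along the front edge of the box top: 12 mm deep (box x 0 to 12), 6 mm higher than the top, y -180 to 180 mm. This face is the stop for the sheet
- sheet: Rectangular sheet of greenish glass, 80 mm (its x) x 130 mm (its y) x 4 mm thick, about 0.1 kg. Origin: centre of its underside, z up. It starts flat on the rear deck, in the left or the right half, a little askew. It slides on the box with a friction coefficient of about 0.35. Lying against the rail, its centre is 52 mm behind the box's front face
- rondel: Round glass disc of the same glass, 84 mm across, 5 mm thick, lying beside the sheet on the rear deck; origin: centre of its underside. Not part of the job
- knob_head (a point): Centre of the black mushroom head of the lamp knob, 46 mm above the bench; head 40 mm across, 14 thick along its axis, which is the box's -x. When in (off), this point is 40 mm in front of the front face. Behind the head a steel neck 14 mm across leaves 30 mm free up to the control plate (3 mm thick, 62 wide; a 19 mm collar stands 3 mm off it). Sides clear by 50 mm. Axes as the box
- lamp_knob (a joint): Lamp knob's travel in m along the box's -x: 0 = in, lamp off; 0.012 = out against its stop, lamp on. An over-centre spring holds it at either end: from 0 it takes about 8 N to start it outward, falling to nothing at the click near 0.006; beyond that it snaps out to 0.012 by itself and stays there when let go. Pushing it back in takes about 8 N
- dimmer_dial (a joint): Turn angle (rad) of the dimmer, not part of the job: a flat round dial 35 mm across, 13 mm high, without a neck, on a black plate like the lamp knob's. Knob and dimmer sit one left and one right of the middle of the front face, 70 to 130 mm off it, whichever way round
- brush_pot: White ceramic pot with brushes, 72 mm across, brushes up to 190 mm high, on the bench left of the box; origin: centre of its underside
- flux_jar: Jar, 52 mm across, 75 mm high, on the bench left of the box; origin: centre of its underside
- pliers: Running pliers with black grips lying on the bench right of the box, about 160 mm long, 17 mm high; origin: below the rivet
- tile_stack: Stack of four 70 mm square tiles, 24 mm high, on the bench right of the box; origin: centre of its underside
- cutter: Brass glass cutter lying on the bench in front of the box, 140 mm long, 14 mm high; origin: below its middle, x toward its wheel
Things that resemble listed ones, but are neither listed nor needed, are in the scene too. Leave any brown or yellow look-alike of the sheet alone.

How it is judged:
By the outcome, as a careful person would: the job done as asked, in the order asked, and still so for the second after the job is handed in, with the robot touching nothing.
It also fails if it takes over 48 s, if anything falls off the work surface, if the arm or the gripper's body presses on something with over 40 N, if the wrist force passes 120 N, or if a joint passes its speed limit or range.

## Working session

There is one attempt and no reset: what is moved stays moved. The work goes in short steps, Python scripts to look and compute and a tool call to move; the robot and the scene stay as the last step left them, time stands still between calls to the robot, and variables do not carry over. Pictures are saved under pics/ and viewed, at most 10 in all, crops included, and the job is handed in when it is done.

Besides the shell and the picture viewer there is one more tool, called after "Emit:" as name(argument=value, ...) on one line, values as JSON. arm_command: Moves the arm, as the interface text tells. Its arguments: {"type":"object","properties":{"series":{"type":"array"},"hand":{"type":"number"},"grip_force":{"type":"number"}},"required":["series"]}

```bash
mkdir -p pics; cat > h.py <<'E'
import numpy as np, cv2
from scipy.spatial.transform import Rotation as R
from workcell import bot
def cam(n):
    o=bot.get_obs(); c=bot.camera(n); c['n']=n
    if n=='wrist':
        T=np.eye(4);T[:3,:3]=R.from_euler('xyz',o['tcp_rot'],degrees=True).as_matrix();T[:3,3]=o['ee_pos'];c['T']=T@np.array(c['T_tool_cam'])
    else:
        T=np.eye(4)
        ori=np.array(c['orientation'])
        T[:3,:3]=ori if ori.shape==(3,3) else R.from_euler('xyz',ori,degrees=True).as_matrix()
        T[:3,3]=c['xyz'];c['T']=T
    return c
def ray(c,px):
    p=cv2.undistortPoints(np.array([[px]],float),np.array(c['camera_matrix']),np.array(c['dist_coeffs']))[0,0]
    return c['T'][:3,3],c['T'][:3,:3]@np.array([p[0],-p[1],-1])
def onz(c,px,z):
    o,d=ray(c,px);return o+d*(z-o[2])/d[2]
def proj(c,P):
    P=np.atleast_2d(P);q=(P-c['T'][:3,3])@c['T'][:3,:3];q=q*[1,-1,-1]
    return cv2.projectPoints(q,np.zeros(3),np.zeros(3),np.array(c['camera_matrix']),np.array(c['dist_coeffs']))[0][:,0]
E
python3 - <<'E'
from h import *
np.set_printoptions(precision=4,suppress=True)
print(bot.get_obs())
zs=dict(lightbox=0,rail_face=.08,sheet=.08,rondel=.08,knob_head=.046,dimmer_dial=.046,cutter=0,pliers=0,tile_stack=0,flux_jar=0,brush_pot=0)
for n in('top','scene'):
    c=cam(n);cv2.imwrite(f'pics/{n}0.png',c['color']);print(n,c['xyz'],c['orientation'],c['camera_matrix'])
    for t,z in zs.items():
        for d in bot.mark_of(n,t)[:3]: print(t,np.array(d['location']),round(d['confidence'],2),onz(c,d['location'],z))
E
```

```text
{'time': 0.0, 'q': array([-68.0672,   5.0119,  10.0337,  95.1005,   0.0016,  89.9999]), 'qd': array([-0.0832, -0.0104,  0.0122, -0.0771, -0.0139, -0.0299]), 'joint_efforts': array([  0.0007, -52.0388,  46.4807,   0.0161,   0.    ,   0.    ]), 'ee_pos': array([ 0.2054, -0.51  ,  0.2306]), 'tcp_rot': array([-179.9214,   -0.0016,   21.9329]), 'wrist_force': array([0.2604, 0.3215, 0.5677]), 'torque': array([ 0.0325,  0.0179, -0.0248]), 'grasp_force': 0.0, 'opening': 0.0855988225500731}
top [ 0.3871 -0.0319  1.2136] [  5.9677   0.1297 -89.4564] [[447.0411   0.     262.1187]
 [  0.     447.0411 192.7649]
 [  0.       0.       1.    ]]
lightbox [249.7 199.5] 0.91 [0.4951 0.0057 0.    ]
rail_face [247.8 193.1] 0.58 [0.5044 0.0082 0.08  ]
sheet [280.5 132.4] 0.85 [ 0.6632 -0.0744  0.08  ]
sheet [408.1 174.9] 0.72 [ 0.5555 -0.405   0.08  ]
sheet [311.  258.3] 0.62 [ 0.3408 -0.1529  0.08  ]
rondel [278.6 131.9] 0.73 [ 0.6645 -0.0695  0.08  ]
rondel [201.2 139.3] 0.61 [0.6433 0.1309 0.08  ]
knob_head [210.  221.6] 0.6 [0.4321 0.1073 0.046 ]Traceback (most recent call last):
  File "<stdin>", line 8, in <module>
ValueError: it knows: brush_pot, cutter, flux_jar, knob_head, lightbox, pliers, rail_face, rondel, sheet, tile_stack
```

View pics/top0.png

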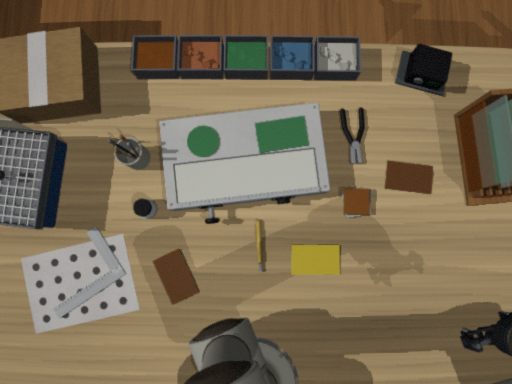

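The top view shows the green sheet at (282,135), the rondel at (203,141), the lamp knob at (211,216), and the dimmer at (283,200). The box is slightly turned. Next I'll measure the edges.

```bash
cat >> h.py <<'E'
def sheet_rect(c,z=.084,near=None,amin=400):
    hsv=cv2.cvtColor(c['color'],cv2.COLOR_BGR2HSV)
    m=cv2.inRange(hsv,(45,90,40),(90,255,255))
    out=[]
    for k in cv2.findContours(m,cv2.RETR_EXTERNAL,cv2.CHAIN_APPROX_NONE)[0]:
        if cv2.contourArea(k)<amin: continue
        P=np.array([onz(c,p,z)[:2] for p in k[:,0].astype(float)])*1000
        r=cv2.minAreaRect(P.astype(np.float32)); out.append((r,cv2.contourArea(P.astype(np.float32)),k[:,0].mean(0)))
    return out
E
python3 - <<'E'
from h import *
np.set_printoptions(precision=4,suppress=True)
c=cam('top')
for r in sheet_rect(c): print(r)
# box corners (picked) at z=.08, and knob
for p in [(161,121),(319,105),(327,191),(168,208)]: print(p,onz(c,p,.08))
print('rail ends',[onz(c,p,.086) for p in [(176,205),(320,195)]])
v=cv2.resize(c['color'][95:235,140:350],None,fx=3.8,fy=3.8,interpolation=cv2.INTER_CUBIC);cv2.imwrite('pics/topc.png',v)
c=cam('scene');cv2.imwrite('pics/scene0.png',c['color'])
for t,z in dict(lightbox=0,rail_face=.08,sheet=.08,knob_head=.046,cutter=0).items():
    for d in bot.mark_of('scene',t)[:3]: print(t,np.array(d['location']),round(d['confidence'],2),onz(c,d['location'],z))
E
```

```text
(((639.4841918945312, 125.68130493164062), (76.37864685058594, 77.96238708496094), 0.4042082726955414), 4690.227752235718, array([202.9167, 140.9167]))
(((658.5651245117188, -76.7823715209961), (75.8817367553711, 125.7998046875), 9.739972114562988), 8995.733134774666, array([281.4797, 133.8919]))
(((871.9586791992188, 18.22579574584961), (72.94154357910156, 101.36378479003906), 0.3432607054710388), 7241.70229197391, array([245.776,  54.872]))
(161, 121) [0.6917 0.2378 0.08  ]
(319, 105) [ 0.7377 -0.1748  0.08  ]
(327, 191) [ 0.5116 -0.194   0.08  ]
(168, 208) [0.4642 0.2116 0.08  ]
rail ends [array([0.4717, 0.19  , 0.086 ]), array([ 0.5006, -0.1752,  0.086 ])]
lightbox [267.6 213. ] 0.72 [0.491  0.0096 0.    ]
rail_face [271.8 189.5] 0.58 [0.4935 0.0209 0.08  ]
sheet [104.7 249. ] 0.88 [ 0.6595 -0.3942  0.08  ]
sheet [246.5 230.8] 0.78 [ 0.6551 -0.0724  0.08  ]
sheet [199.8 190.8] 0.75 [ 0.4619 -0.1728  0.08  ]
knob_head [246.7 230.6] 0.3 [ 0.6132 -0.0669  0.046 ]
cutter [247.2 187.9] 0.53 [ 0.3499 -0.0282  0.    ]
```

View pics/topc.png

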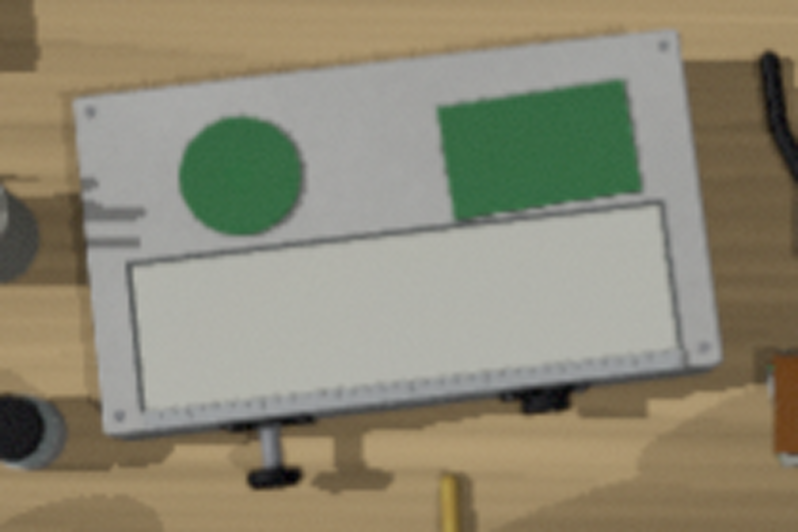

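View pics/scene0.png

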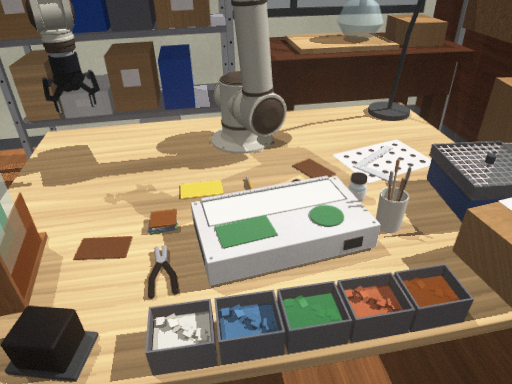

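The crop shows the box's top corners, window corners and the knob head clearly. The front rail is along the lower edge, and the knob head is at about (273,477). I'll fit the box pose.

```bash
cat >> h.py <<'E'
from scipy.optimize import least_squares
def fitbox(c,pix,box,x0=(.49,.01,.1)):
    box=np.array(box,float)/1000
    def W(p):
        s,k=np.sin(p[2]),np.cos(p[2]);return np.c_[p[0]+k*box[:,0]-s*box[:,1],p[1]+s*box[:,0]+k*box[:,1],box[:,2]]
    r=least_squares(lambda p:(proj(c,W(p))-pix).ravel(),x0,loss='soft_l1');return r.x,r.fun.reshape(-1,2)
def tobox(b,P):
    s,k=np.sin(b[2]),np.cos(b[2]);d=np.array(P)[:2]-b[:2];return np.array([k*d[0]+s*d[1],-s*d[0]+k*d[1]])
def toworld(b,P):
    s,k=np.sin(b[2]),np.cos(b[2]);return np.array([b[0]+k*P[0]-s*P[1],b[1]+s*P[0]+k*P[1]])
def totool(o,W):
    M=R.from_euler('xyz',o['tcp_rot'],degrees=True).as_matrix();return M.T@(np.array(W)-o['ee_pos'])
E
python3 - <<'E'
from h import *
np.set_printoptions(precision=4,suppress=True)
c=cam('top')
cp=np.array([(75,98),(677,30),(720,362),(105,435),(128,264),(662,203),(685,352),(143,412)],float)
pix=(cp+.5)/3.8-.5+[140,95]
box=[(235,210,80),(235,-210,80),(0,-210,80),(0,210,80),(112,180,80),(112,-180,80),(12,-180,80),(12,180,80)]
b,f=fitbox(c,pix,box);print('box',b,np.degrees(b[2]));print(f)
kp=(np.array([273,477])+.5)/3.8-.5+[140,95]
for z in (.046,.066): k=onz(c,kp,z);print('knob',k,tobox(b,k))
for r,a,_ in sheet_rect(c): 
    if 500<r[0][0]<750: print(r,tobox(b,np.array(r[0])/1000))
o=bot.get_obs()
T=np.r_[toworld(b,(.08,-.02)),.42]
print('tool shift',totool(o,T)); print(np.array(c['dist_coeffs']),np.array(cam('wrist')['T_tool_cam']))
E
```

```text
box [0.4875 0.0062 0.1244] 7.128287603957866
[[-0.5923 -0.5405]
 [ 0.4821 -0.8758]
 [ 1.0877  0.371 ]
 [-0.4645 -0.0345]
 [ 1.0123  0.5447]
 [-0.8379  0.6905]
 [-1.9106 -0.2941]
 [ 0.7047  0.0252]]
knob [0.4359 0.1036 0.046 ] [-0.0392  0.103 ]
knob [0.4351 0.1012 0.066 ] [-0.0403  0.1008]
((639.48388671875, 125.70072937011719), (76.37834930419922, 77.92394256591797), 0.4027840197086334) [0.1656 0.0997]
((658.52099609375, -76.48896789550781), (75.86298370361328, 125.79896545410156), 9.543404579162598) [ 0.1594 -0.1033]
tool shift [ 0.5268 -0.3339 -0.1887]
[-0.0895  0.      0.      0.      0.    ] [[-0.0004  0.9517  0.307   0.0795]
 [ 1.      0.0007 -0.0007  0.0004]
 [-0.0008  0.307  -0.9517 -0.1424]
 [ 0.      0.      0.      1.    ]]
```

```bash
python3 - <<'E'
from h import *
np.set_printoptions(precision=4,suppress=True)
b=[.4875,.0062,.1244];o=bot.get_obs()
print(totool(o,np.r_[toworld(b,(.10,-.06)),.32]))
E
```

```text
[ 0.5359 -0.2901 -0.0887]
```

Emit:
arm_command(series=[[0.03,-0.02,-0.03,0.1],[0.07,-0.04,-0.06,0.217],[0.11,-0.07,-0.08,0.217],[0.15,-0.1,-0.09,0.217],[0.19,-0.13,-0.09,0.217]], hand=0.05)

```text
time: 1.25
ee_pos: [0.3296, -0.3244, 0.3227]
tcp_rot: [179.9, -0.1, 9.5]
wrist_force: [0.1, -0.9, 0.1]
opening: 0.0498
grasp_force: 0.0
```

```bash
python3 - <<'E'
from h import *
np.set_printoptions(precision=4,suppress=True)
b=[.4875,.0062,.1244];o=bot.get_obs()
print(o['ee_pos'],o['tcp_rot'],totool(o,np.r_[toworld(b,(.10,-.06)),.32]))
E
```

```text
[ 0.3296 -0.3244  0.3227] [179.8784  -0.0924   9.4567] [ 0.3075 -0.2362  0.0027]
```

Emit:
arm_command(series=[[0.035,-0.027,0,0],[0.07,-0.054,0,0],[0.105,-0.081,0,0],[0.14,-0.108,0,0],[0.17,-0.13,0,0]])

```text
time: 1.75
ee_pos: [0.4762, -0.1675, 0.3212]
tcp_rot: [180.0, -0.0, 9.5]
wrist_force: [0.5, -1.2, -0.2]
opening: 0.0501
grasp_force: 0.0
```

Emit:
arm_command(series=[[0.035,-0.027,0,0],[0.07,-0.054,0,0],[0.105,-0.081,0,0],[0.137,-0.106,0,0],[0.137,-0.106,0,0]])

```text
time: 2.25
ee_pos: [0.5951, -0.0388, 0.3188]
tcp_rot: [-179.9, 0.1, 9.7]
wrist_force: [0.5, -0.7, -0.1]
opening: 0.05
grasp_force: 0.0
```

```bash
python3 - <<'E'
from h import *
np.set_printoptions(precision=4,suppress=True)
c=cam('wrist');o=bot.get_obs();print(o['ee_pos'],o['tcp_rot'],o['wrist_force'])
cv2.imwrite('pics/w1.png',c['color'])
for r,a,p in sheet_rect(c,amin=2000): print(r,p)
E
```

```text
[ 0.5938 -0.0404  0.3195] [-179.9673    0.1141    9.6733] [0.3213 0.0646 0.0648]
((659.7996826171875, -76.72216796875), (78.1971206665039, 128.3543243408203), 9.266643524169922) [295.5895 115.6265]
((639.1392822265625, 125.9646987915039), (80.10157775878906, 82.2988052368164), 8.24421501159668) [135.2404 105.3279]
```

View pics/w1.png

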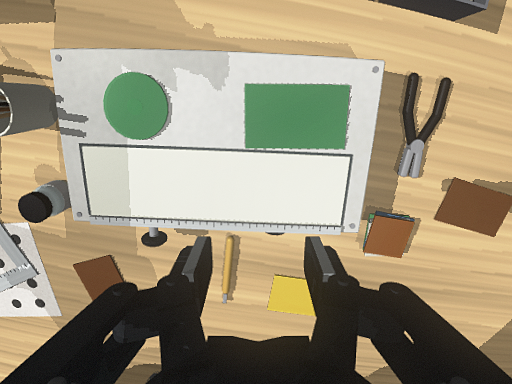

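The wrist view shows the sheet (295,116), the rondel (135,105), the window, the rail and the knob (153,237). I'll refine the box pose from its corners.

```bash
python3 - <<'E'
from h import *
np.set_printoptions(precision=4,suppress=True)
c=cam('wrist');g=cv2.cvtColor(c['color'],cv2.COLOR_BGR2GRAY)
pix=np.array([(52,48),(383,61),(356,235),(70,227),(80,143),(352,154)],np.float32).reshape(-1,1,2)
s=cv2.cornerSubPix(g,pix.copy(),(4,4),(-1,-1),(3,50,.01)).reshape(-1,2);print(s)
box=[(235,210,80),(235,-210,80),(0,-210,80),(0,210,80),(112,180,80),(112,-180,80)]
b,f=fitbox(c,s.astype(float),box);print('box',b,np.degrees(b[2]));print(f)
for r,a,_ in sheet_rect(c,amin=2000): print(r,tobox(b,np.array(r[0])/1000))
for d in bot.mark_of('wrist','knob_head')[:2]+bot.mark_of('wrist','rail_face')[:2]:
    print(d, [tobox(b,onz(c,d['location'],z)) for z in (.046,.08)])
print(proj(c,[np.r_[toworld(b,(x,y)),z] for x,y,z in [(12,-180,86),(12,180,86),(-47,103,66)] for x,y,z in [(x/1e3,y/1e3,z/1e3)]]))
v=cv2.resize(c['color'][120:270,40:390],None,fx=2.28,fy=2.28,interpolation=cv2.INTER_CUBIC);cv2.imwrite('pics/w1c.png',v)
E
```

```text
[[ 49.0303  48.5411]
 [382.3456  59.3232]
 [356.     235.    ]
 [ 70.     227.    ]
 [ 77.5116 141.952 ]
 [350.3449 153.2953]]
box [0.486  0.0078 0.1255] 7.192434514876497
[[-3.2482 -0.4869]
 [ 0.4227  0.0774]
 [ 0.3973 -1.8598]
 [ 0.4291 -5.8639]
 [ 1.5459  3.8381]
 [-3.6703  3.0238]]
((659.8247680664062, -76.82576751708984), (77.86783599853516, 128.3712921142578), 9.716510772705078) [ 0.1619 -0.1057]
((639.6609497070312, 126.1679458618164), (81.26435852050781, 81.84153747558594), 9.173256874084473) [0.1673 0.0982]
{'location': [137.5, 105.2], 'confidence': 0.68} [array([0.1656, 0.1087]), array([0.1668, 0.095 ])]
{'location': [151.7, 234.1], 'confidence': 0.64} [array([-0.0318,  0.1017]), array([-0.0145,  0.0886])]
{'location': [210.0, 222.0], 'confidence': 0.7} [array([-0.0064,  0.0082]), array([0.0089, 0.0027])]
[[338.3273 226.6717]
 [ 86.4672 216.1391]
 [147.2602 248.6476]]
```

View pics/w1c.png

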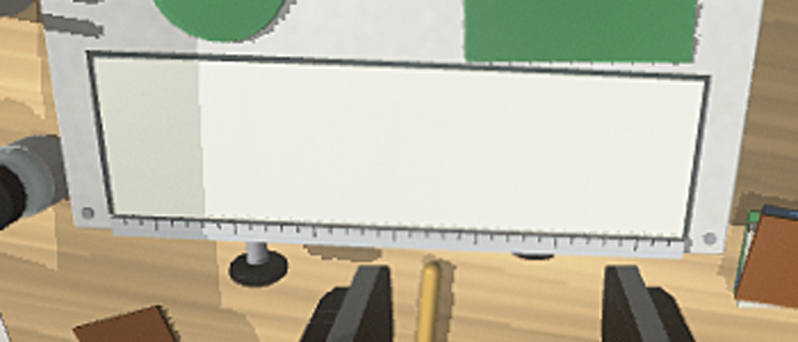

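```bash
python3 - <<'E'
from h import *
np.set_printoptions(precision=4,suppress=True)
c=cam('wrist')
s=np.array([(51,48.5),(383,60.5),(359.3,230.5),(72.9,219.1),(79,142.6),(351.8,153.3),(88.7,214.3),(341.3,224.8)])
box=[(235,210,80),(235,-210,80),(0,-210,80),(0,210,80),(112,180,80),(112,-180,80),(12,180,80),(12,-180,80)]
b,f=fitbox(c,s,box);print('box',b,np.degrees(b[2]));print(f)
for r,a,_ in sheet_rect(c,amin=2000): print(r,tobox(b,np.array(r[0])/1000))
# head rim front-top approx, head center px
for p in [(153,237)]: print([tobox(b,onz(c,p,z)) for z in (.046,.056,.066)])
print(proj(c,[np.r_[toworld(b,(x,.103)),z] for x,z in [(-.04,.046),(-.033,.066),(-.047,.066),(-.04,.026)]]))
o=bot.get_obs(); sx=np.r_[toworld(b,(.162,-.1045)),.11]; print('shift',totool(o,sx),o['ee_pos'])
E
```

```text
box [0.4871 0.0021 0.1223] 7.00791096286653
[[-1.6343 -1.5643]
 [ 2.1676 -2.0414]
 [-0.5608  1.217 ]
 [ 0.3463  0.8347]
 [ 3.2513  1.9423]
 [-2.6144  1.6958]
 [ 2.8837 -0.9855]
 [-1.6223 -1.295 ]]
((659.50244140625, -76.96243286132812), (78.40390014648438, 128.4481964111328), 9.69672679901123) [ 0.1615 -0.0995]
((639.322998046875, 126.19990539550781), (80.41082000732422, 82.20709991455078), 7.950939655303955) [0.1662 0.1046]
[array([-0.0391,  0.1043]), array([-0.0339,  0.1005]), array([-0.0287,  0.0967])]
[[153.8517 237.5495]
 [149.1741 239.3524]
 [149.8986 247.4669]
 [157.8438 232.1161]]
shift [0.0611 0.0494 0.2117] [ 0.5921 -0.0431  0.3216]
```

Emit:
arm_command(series=[[0.02,0.015,0.04,0],[0.04,0.03,0.08,0],[0.06,0.047,0.12,0],[0.061,0.048,0.165,0],[0.061,0.048,0.205,0]], hand=0.03)

```text
time: 3.0
ee_pos: [0.6602, -0.0813, 0.114]
tcp_rot: [180.0, 0.0, 9.4]
wrist_force: [0.3, 0.9, 1.1]
opening: 0.0299
grasp_force: 0.0
```

Emit:
arm_command(series=[[0,0,0.005,0],[0,0,0.01,0],[0,0,0.015,0],[0,0,0.018,0],[0,0,0.02,0]])

```text
time: 3.5
ee_pos: [0.6615, -0.0796, 0.0976]
tcp_rot: [180.0, -0.1, 9.5]
wrist_force: [0.6, 0.7, 0.2]
opening: 0.0299
grasp_force: 0.0
```

```bash
python3 - <<'E'
from h import *
np.set_printoptions(precision=4,suppress=True)
o=bot.get_obs();print(o['ee_pos'],o['tcp_rot'],o['wrist_force'],tobox((.487,.004,.123),o['ee_pos']))
E
```

```text
[ 0.6615 -0.0796  0.0976] [179.9619  -0.1347   9.5001] [0.5895 0.6529 0.1916] [ 0.1629 -0.1044]
```

Emit:
arm_command(series=[[0,0,0.003,0],[0,0,0.006,0],[0,0,0.008,0],[0,0,0.01,0],[0,0,0.01,0]])

```text
time: 4.0
ee_pos: [0.6606, -0.0795, 0.0856]
tcp_rot: [-180.0, 0.0, 9.5]
wrist_force: [-0.0, -0.1, -0.8]
opening: 0.0298
grasp_force: 0.0
```

Emit:
arm_command(series=[[0,0,0.001,0],[0,0,0.002,0],[0,0,0.003,0],[0,0,0.003,0],[0,0,0.003,0]])

```text
time: 4.5
ee_pos: [0.6609, -0.0796, 0.0836]
tcp_rot: [180.0, -0.0, 9.5]
wrist_force: [-1.9, 0.3, 5.8]
opening: 0.03
grasp_force: 2.7
```

Emit:
arm_command(series=[[0,0,0.001,0],[-0.004,0,0.001,0.005],[-0.012,-0.0005,0.001,0.015],[-0.022,-0.001,0.001,0.03],[-0.032,-0.0014,0.001,0.043]])

```text
time: 5.0
ee_pos: [0.6302, -0.0835, 0.0836]
tcp_rot: [180.0, -0.2, 7.0]
wrist_force: [3.6, 0.0, 8.1]
opening: 0.0302
grasp_force: 4.1
```

```bash
python3 - <<'E'
from h import *
np.set_printoptions(precision=4,suppress=True)
b=(.487,.004,.123)
o=bot.get_obs();print(o['ee_pos'],o['tcp_rot'],o['wrist_force'],tobox(b,o['ee_pos']))
for n in('wrist','top'):
    c=cam(n);cv2.imwrite(f'pics/d_{n}.png',c['color'])
    for r,a,p in sheet_rect(c,amin=500): print(n,r,p,tobox(b,np.array(r[0])/1000))
E
```

```text
[ 0.6302 -0.0835  0.0836] [179.9565  -0.2411   7.0125] [3.5877 0.0243 8.064 ] [ 0.1314 -0.1044]
wrist ((629.7931518554688, -80.42516326904297), (79.01373291015625, 128.89102172851562), 7.2400431632995605) [252.748  237.9966] [ 0.1314 -0.1013]
top ((638.2172241210938, 125.61698150634766), (79.15470886230469, 77.7583999633789), 1.2499645948410034) [202.8353 141.0588] [0.165  0.1021]
top ((871.9660034179688, 18.213836669921875), (72.95063781738281, 101.3708724975586), 0.3565639555454254) [245.4797  54.6423] [ 0.3838 -0.0331]
```

Emit:
arm_command(series=[[-0.007,0,0,0],[-0.015,0,0,0],[-0.023,0,0,0],[-0.03,0,0,0],[-0.035,0,0,0]])

```text
time: 5.6
ee_pos: [0.5954, -0.0878, 0.0836]
tcp_rot: [180.0, -0.2, 7.0]
wrist_force: [2.6, -0.2, 7.8]
opening: 0.0302
grasp_force: 3.9
```

Emit:
arm_command(series=[[-0.007,0,0,0],[-0.015,0,0,0],[-0.023,0,0,0],[-0.03,0,0,0],[-0.035,0,0,0]])

```text
time: 6.1
ee_pos: [0.5606, -0.0921, 0.0836]
tcp_rot: [180.0, -0.2, 7.0]
wrist_force: [3.3, 0.9, 7.7]
opening: 0.0303
grasp_force: 4.0
```

```bash
python3 - <<'E'
from h import *
np.set_printoptions(precision=4,suppress=True)
b=(.487,.004,.123)
o=bot.get_obs();print(o['ee_pos'],o['tcp_rot'],o['wrist_force'],tobox(b,o['ee_pos']))
c=cam('wrist')
for r,a,p in sheet_rect(c,amin=500): print(r,p,tobox(b,np.array(r[0])/1000))
E
```

```text
[ 0.5606 -0.0921  0.0836] [179.9545  -0.2286   7.0376] [3.2544 0.9066 7.7469] [ 0.0613 -0.1045]
((559.7542114257812, -88.977294921875), (79.25566101074219, 128.621826171875), 7.010495185852051) [252.7918 238.4516] [ 0.0608 -0.1012]
```

About 9 mm remain, so I'll creep from here.

Emit:
arm_command(series=[[-0.002,0,0,0],[-0.004,0,0,0],[-0.006,0,0,0],[-0.007,0,0,0],[-0.008,0,0,0]])

```text
time: 6.65
ee_pos: [0.5532, -0.0931, 0.0836]
tcp_rot: [180.0, -0.3, 7.0]
wrist_force: [4.1, 0.9, 7.2]
opening: 0.0305
grasp_force: 3.7
```

Emit:
arm_command(series=[[-0.0005,0,0,0],[-0.001,0,0,0],[-0.0015,0,0,0],[-0.002,0,0,0],[-0.0025,0,0,0]])

```text
time: 7.15
ee_pos: [0.5509, -0.0934, 0.0836]
tcp_rot: [180.0, -0.3, 7.0]
wrist_force: [4.3, 1.0, 7.6]
opening: 0.0301
grasp_force: 3.7
```

Emit:
arm_command(series=[[-0.0007,0,0,0],[-0.0015,0,0,0],[-0.002,0,0,0],[-0.0025,0,0,0],[-0.003,0,0,0]])

```text
time: 7.65
ee_pos: [0.5479, -0.0938, 0.0836]
tcp_rot: [179.9, -0.3, 7.0]
wrist_force: [3.9, -0.3, 7.1]
opening: 0.03
grasp_force: 3.7
```

```bash
python3 - <<'E'
from h import *
np.set_printoptions(precision=4,suppress=True)
b=(.487,.004,.123)
o=bot.get_obs();print(o['ee_pos'],o['tcp_rot'],o['wrist_force'],tobox(b,o['ee_pos']))
c=cam('wrist')
for r,a,p in sheet_rect(c,amin=500): print(r,p,tobox(b,np.array(r[0])/1000))
v=cv2.resize(c['color'],None,fx=1.55,fy=1.55,interpolation=cv2.INTER_CUBIC);cv2.imwrite('pics/w2.png',v)
E
```

```text
[ 0.5479 -0.0938  0.0836] [179.9489  -0.2675   7.0428] [ 3.9257 -0.3014  7.1299] [ 0.0484 -0.1045]
((552.6869506835938, -89.9812240600586), (79.2145767211914, 128.6607208251953), 7.08551549911499) [252.6907 231.6941] [ 0.0537 -0.1013]
```

View pics/w2.png

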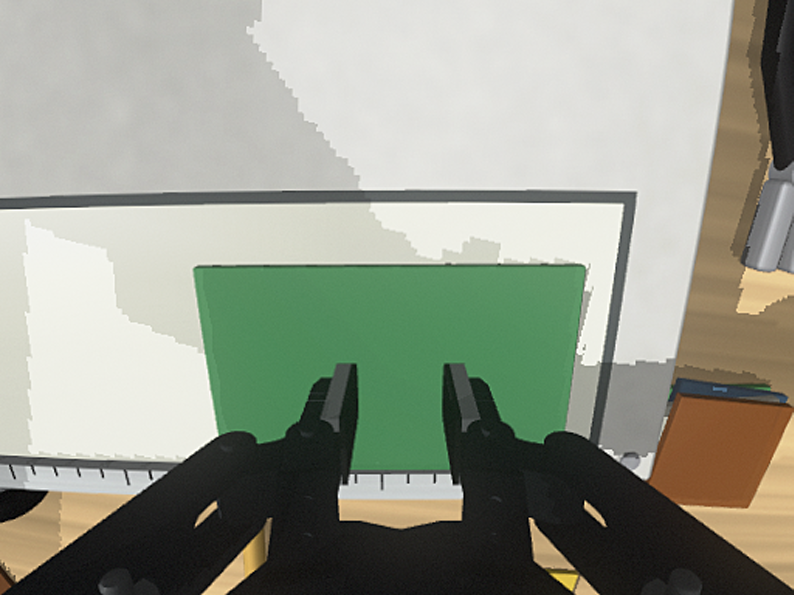

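The view shows the fingers have slipped forward while the sheet's front edge stays at the rail (about row 470), parallel to it. I'll lift off and check from above.

Emit:
arm_command(series=[[0,0,-0.01,0],[0,0,-0.04,0],[0,0,-0.08,0],[0,0,-0.12,0],[0,0,-0.16,0]])

```text
time: 8.2
ee_pos: [0.5456, -0.0936, 0.2438]
tcp_rot: [-180.0, 0.0, 7.0]
wrist_force: [0.4, 0.1, -0.5]
opening: 0.0297
grasp_force: 0.0
```

Emit:
arm_command(series=[[0.02,-0.04,-0.01,0],[0.03,-0.08,-0.02,0],[0.03,-0.12,-0.02,0],[0.03,-0.14,-0.02,0],[0.03,-0.14,-0.02,0]])

```text
time: 8.7
ee_pos: [0.5583, 0.0512, 0.2622]
tcp_rot: [-180.0, 0.0, 7.2]
wrist_force: [0.3, -0.8, -0.2]
opening: 0.0302
grasp_force: 0.0
```

```bash
python3 - <<'E'
from h import *
np.set_printoptions(precision=4,suppress=True)
b=(.487,.004,.123)
o=bot.get_obs();print(o['ee_pos'],o['tcp_rot'],o['wrist_force'],tobox(b,o['ee_pos']))
c=cam('wrist')
for r,a,p in sheet_rect(c,amin=500): print(r,p,tobox(b,np.array(r[0])/1000))
v=cv2.resize(c['color'],None,fx=1.55,fy=1.55,interpolation=cv2.INTER_CUBIC);cv2.imwrite('pics/w3.png',v)
for d in bot.mark_of('wrist','knob_head')[:2]: print(d,onz(c,d['location'],.046))
E
```

```text
[0.5583 0.0512 0.2622] [-179.9793    0.0219    7.2159] [ 0.2987 -0.8007 -0.185 ] [0.0765 0.0381]
((552.7756958007812, -89.48116302490234), (78.44615173339844, 129.175048828125), 6.917243003845215) [375.3805 189.8378] [ 0.0538 -0.1008]
((638.97314453125, 126.35834503173828), (80.71952056884766, 81.84528350830078), 6.33694314956665) [196.2844  87.5556] [0.1658 0.1028]
{'location': [210.5, 244.6], 'confidence': 0.52} [0.4386 0.1016 0.046 ]
```

View pics/w3.png

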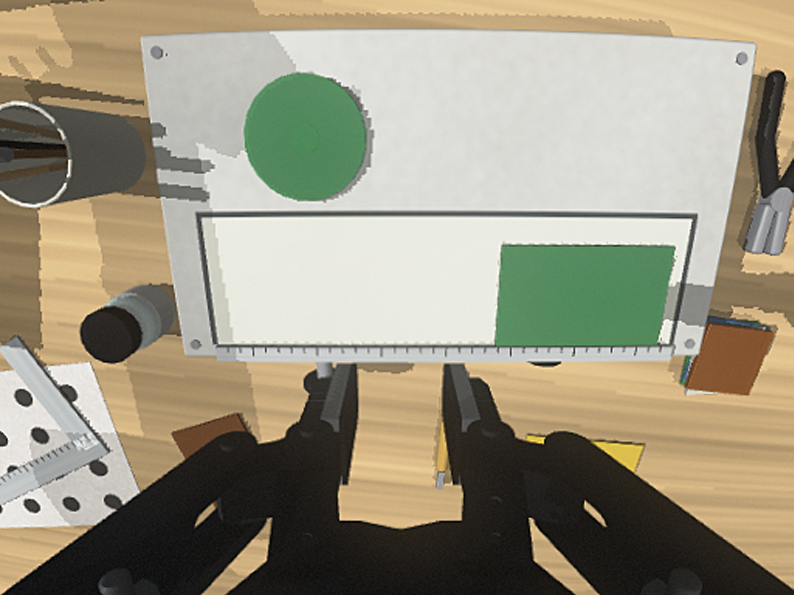

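The sheet lies squarely along the rail (front edge at row 345, columns 496–662). The neck and head show at about (323,368). I'll move above the gap behind the head.

Emit:
arm_command(series=[[-0.03,-0.02,0.02,0],[-0.06,-0.04,0.04,0],[-0.085,-0.06,0.07,0.003],[-0.096,-0.065,0.1,0.003],[-0.096,-0.065,0.1,0.003]], hand=0.04)

```text
time: 9.3
ee_pos: [0.4566, 0.0749, 0.1587]
tcp_rot: [-178.9, 0.4, 8.7]
wrist_force: [-0.7, 0.1, 0.9]
opening: 0.0401
grasp_force: 0.0
```

```bash
python3 - <<'E'
from h import *
np.set_printoptions(precision=4,suppress=True)
o=bot.get_obs();print(o['ee_pos'],o['tcp_rot'],o['wrist_force'],o['opening'])
c=cam('wrist')
v=cv2.resize(c['color'],None,fx=1.55,fy=1.55,interpolation=cv2.INTER_CUBIC);cv2.imwrite('pics/w4.png',v)
for d in bot.mark_of('wrist','knob_head')[:2]: print(d,onz(c,d['location'],.046))
E
```

```text
[0.4566 0.0749 0.1587] [-178.9041    0.3513    8.7372] [-0.708   0.141   0.8706] 0.04014331813592825
{'location': [228.0, 205.0], 'confidence': 0.77} [0.4359 0.1018 0.046 ]
```

View pics/w4.png

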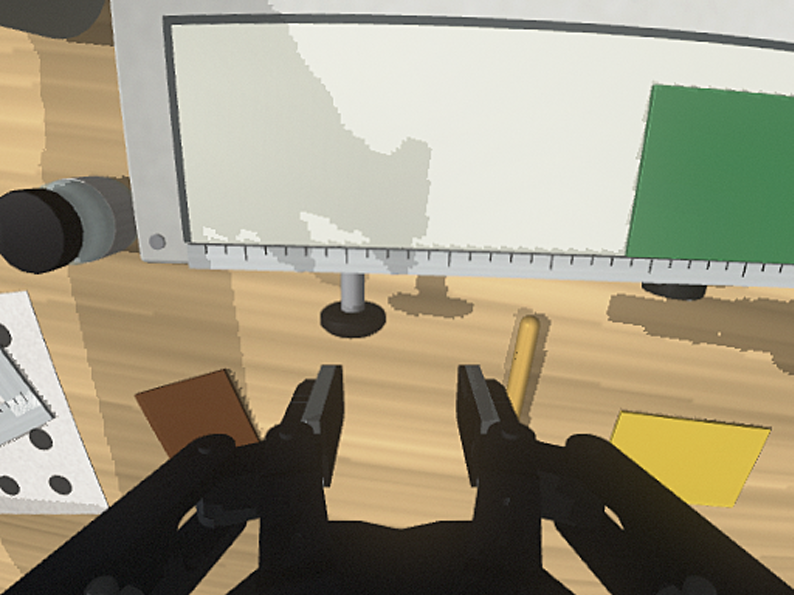

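The view shows the knob head at (353,319) and its neck above it, both unobstructed. The mark agrees at about (0.436, 0.102). I'll read the settled state.

Emit:
arm_command(series=[[0,0,0,0],[0,0,0,0],[0,0,0,0],[0,0,0,0],[0,0,0,0]])

```text
time: 9.9
ee_pos: [0.4596, 0.0763, 0.1622]
tcp_rot: [-178.9, 0.0, 8.8]
wrist_force: [-0.3, 0.7, 0.1]
opening: 0.04
grasp_force: 0.0
```

```bash
python3 - <<'E'
from h import *
np.set_printoptions(precision=4,suppress=True)
o=bot.get_obs();print(o['ee_pos'],o['tcp_rot'],o['q'])
c=cam('wrist')
for d in bot.mark_of('wrist','knob_head')[:2]: print(d,onz(c,d['location'],.046))
print(totool(o,[.4563,.1043,.16]))
kb=(.436,.102,.1225)
print(proj(c,[np.r_[toworld(kb,(x,y)),z] for x,y,z in [(0,0,.046),(.007,-.02,.046),(.007,.02,.046),(.007,0,.066),(-.007,0,.066),(.007,-.007,.046),(.007,.007,.046)]])*1.55)
v=cv2.resize(c['color'][150:270,150:350],None,fx=4,fy=4,interpolation=cv2.INTER_CUBIC);cv2.imwrite('pics/w5.png',v)
E
```

```text
[0.4596 0.0763 0.1622] [-178.8954    0.011     8.803 ] [  8.7446  -7.3689  -9.7188  87.6623   1.1046 179.9416]
{'location': [226.7, 208.4], 'confidence': 0.81} [0.4346 0.1042 0.046 ]
[ 0.001  -0.0282  0.0027]
[[355.2656 321.4578]
 [388.0678 311.8849]
 [322.5999 309.545 ]
 [351.3173 322.527 ]
 [351.3978 345.1789]
 [366.7343 311.1273]
 [343.8132 310.308 ]]
```

Joint 6 sits at its 180° limit, so I'll use the half-turned grasp.

Emit:
arm_command(series=[[0,0,0,-0.145],[0,0,0,-0.29],[0,0,0,-0.435],[0,0,0,-0.58],[0,0,0,-0.725]])

```text
time: 10.5
ee_pos: [0.4594, 0.0763, 0.162]
tcp_rot: [-179.2, -0.7, 50.7]
wrist_force: [0.7, -0.7, -0.7]
opening: 0.0399
grasp_force: 0.0
```

Emit:
arm_command(series=[[0,0,0,-0.145],[0,0,0,-0.29],[0,0,0,-0.435],[0,0,0,-0.58],[0,0,0,-0.725]])

```text
time: 11.0
ee_pos: [0.4594, 0.0763, 0.162]
tcp_rot: [-179.9, -1.1, 92.2]
wrist_force: [-0.7, 0.7, 0.7]
opening: 0.0401
grasp_force: 0.0
```

Emit:
arm_command(series=[[0,0,0,-0.145],[0,0,0,-0.29],[0,0,0,-0.435],[0,0,0,-0.58],[0,0,0,-0.725]])

```text
time: 11.5
ee_pos: [0.4594, 0.0763, 0.162]
tcp_rot: [179.4, -0.9, 133.8]
wrist_force: [0.7, -0.2, -0.0]
opening: 0.0398
grasp_force: 0.0
```

Emit:
arm_command(series=[[0,0,0,-0.145],[0,0,0,-0.29],[0,0,0,-0.435],[0,0,0,-0.58],[0,0,0,-0.725]])

```text
time: 12.0
ee_pos: [0.4594, 0.0763, 0.162]
tcp_rot: [178.9, -0.3, 175.3]
wrist_force: [1.0, 0.4, 0.4]
opening: 0.04
grasp_force: 0.0
```

```bash
cat > q.py <<'E'
from h import *
np.set_printoptions(precision=4,suppress=True)
o=bot.get_obs();print(o['ee_pos'],o['tcp_rot'],o['q'],o['wrist_force'],o['opening'])
print(totool(o,[.4563,.1043,.16]))
E
python3 q.py
```

```text
[0.4594 0.0763 0.162 ] [178.929   -0.2796 175.3086] [ 8.7497 -7.3919 -9.7576 87.6573  1.1066 13.4435] [0.9524 0.3548 0.4187] 0.039963976988250376
[0.0053 0.0276 0.0026]
```

Emit:
arm_command(series=[[0.002,0.01,0.001,-0.1],[0.005,0.02,0.002,-0.204],[0.005,0.0276,0.003,-0.204],[0.005,0.0276,0.003,-0.204],[0.005,0.0276,0.003,-0.204]], hand=0.036)

```text
time: 12.5
ee_pos: [0.4569, 0.1042, 0.1595]
tcp_rot: [178.9, -0.1, -173.5]
wrist_force: [1.1, 0.1, -0.0]
opening: 0.0359
grasp_force: 0.0
```

```bash
cat >> q.py <<'E'
c=cam('wrist')
for d in bot.mark_of('wrist','knob_head')[:2]: print(d,onz(c,d['location'],.046))
for z in(.1,.03): print(totool(o,[.4563,.1043,z]))
E
python3 q.py; python3 - <<'E'
from h import *
c=cam('wrist');kb=(.436,.102,.1225)
v=cv2.resize(c['color'],None,fx=1.55,fy=1.55,interpolation=cv2.INTER_CUBIC)
for x,y,z in [(0,0,.046),(.007,-.02,.046),(.007,.02,.046),(-.007,0,.066),(.007,0,.066),(.037,.007,.046),(.037,-.007,.046)]:
    p=proj(c,[np.r_[toworld(kb,(x,y)),z]])[0]*1.55; cv2.circle(v,(int(p[0]),int(p[1])),3,(0,0,255),-1)
cv2.imwrite('pics/w6.png',v)
E
```

```text
[0.4569 0.1042 0.1595] [ 178.9015   -0.0697 -173.4547] [12.1821 -7.0605 -9.7339 87.2881  1.1     5.6379] [ 1.0775  0.0724 -0.0288] 0.03590949180734139
[ 0.0006  0.0001 -0.0005]
{'location': [256.1, 164.8], 'confidence': 0.78} [0.4362 0.102  0.046 ]
[ 0.0005 -0.001   0.0595]
[ 0.0004 -0.0023  0.1295]
```

View pics/w6.png

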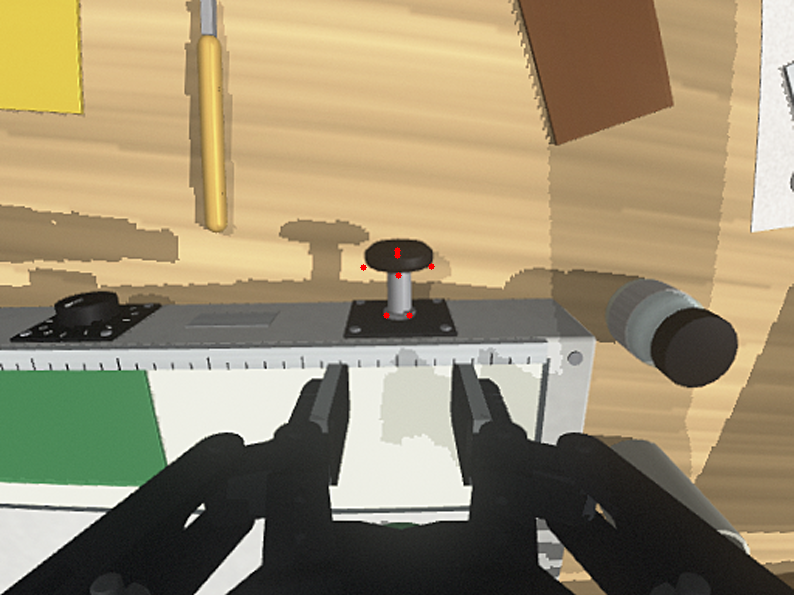

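The projected marks fall on the knob head (399,256) and the neck base, so the estimate is good to about 1 mm. I'll descend into the gap.

Emit:
arm_command(series=[[0.0005,0,0.02,-0.008],[0.0005,-0.0005,0.045,-0.008],[0.0005,-0.001,0.065,-0.008],[0.0005,-0.001,0.08,-0.008],[0.0005,-0.001,0.088,-0.008]])

```text
time: 13.15
ee_pos: [0.4557, 0.1045, 0.0704]
tcp_rot: [178.9, -0.1, -172.9]
wrist_force: [-0.6, 0.0, 0.6]
opening: 0.0361
grasp_force: 0.0
```

Emit:
arm_command(series=[[0,0,0.006,0],[0,0,0.012,0],[0,-0.0005,0.02,0],[0,-0.0008,0.03,0],[0,-0.001,0.04,0]])

```text
time: 13.65
ee_pos: [0.4563, 0.1046, 0.0309]
tcp_rot: [178.9, -0.0, -172.9]
wrist_force: [0.8, 0.5, 0.3]
opening: 0.036
grasp_force: 0.0
```

```bash
python3 q.py
```

```text
[0.4563 0.1046 0.0309] [ 178.8926   -0.0332 -172.8967] [ 12.2384  -5.3102 -22.4213  72.8229   1.1059   5.1361] [0.7687 0.5137 0.2818] 0.0359682279081911
[ 0.0001  0.0022 -0.1291]
{'location': [258.4, 222.1], 'confidence': 0.68} [0.4347 0.1015 0.046 ]
[ 0.      0.001  -0.0691]
[ 0.     -0.0003  0.0009]
```

Clear so far. I'll narrow the fingers around the neck without gripping it, then pull along tool +x (the box's −x).

Emit:
arm_command(series=[[0,0,0,0],[0,0,0,0],[0.001,0,0,0],[0.002,0,0,0],[0.003,0,0,0]], hand=0.022, grip_force=20)

```text
time: 14.25
ee_pos: [0.4532, 0.1042, 0.0318]
tcp_rot: [178.9, -0.0, -172.9]
wrist_force: [-0.1, -0.1, -0.3]
opening: 0.0223
grasp_force: 0.0
```

Emit:
arm_command(series=[[0.0007,0,0,0],[0.0015,0,0,0],[0.002,0,0,0],[0.0025,0,0,0],[0.003,0,0,0]])

```text
time: 14.75
ee_pos: [0.4513, 0.104, 0.0317]
tcp_rot: [178.9, 0.1, -172.9]
wrist_force: [6.1, 1.3, -3.8]
opening: 0.0222
grasp_force: 3.3
```

Emit:
arm_command(series=[[0.001,0,0,0],[0.002,0,0,0],[0.003,0,0,0],[0.004,0,0,0],[0.005,0,0,0]])

```text
time: 15.25
ee_pos: [0.4448, 0.1032, 0.0315]
tcp_rot: [178.9, -0.1, -172.9]
wrist_force: [0.6, 0.5, -0.6]
opening: 0.0216
grasp_force: 0.0
```

Emit:
arm_command(series=[[0.001,0,0,0],[0.002,0,0,0],[0.003,0,0,0],[0.003,0,0,0],[0.003,0,0,0]])

```text
time: 15.75
ee_pos: [0.4423, 0.1029, 0.0316]
tcp_rot: [178.9, -0.0, -172.9]
wrist_force: [-0.2, 0.0, -0.2]
opening: 0.0218
grasp_force: 0.0
```

```bash
python3 q.py
```

```text
[0.4423 0.1029 0.0316] [ 178.8916   -0.0479 -172.8966] [ 12.4011  -7.2937 -24.1482  73.0909   1.1081   5.2986] [-0.1764  0.0181 -0.1562] 0.02180420416088359
[-0.014   0.0021 -0.1284]
{'location': [259.5, 227.7], 'confidence': 0.79} [0.4238 0.1007 0.046 ]
[-0.014   0.001  -0.0684]
[-0.0141 -0.0004  0.0016]
```

It snapped out. I'll back off to mid-gap, open, and lift straight up.

Emit:
arm_command(series=[[-0.003,0,0,0],[-0.006,0,0,0],[-0.006,0,0,0],[-0.006,0.0005,-0.015,0],[-0.006,0.001,-0.05,0]], hand=0.036)

```text
time: 16.35
ee_pos: [0.4465, 0.1033, 0.0795]
tcp_rot: [178.9, -0.4, -172.9]
wrist_force: [0.8, -0.3, 0.9]
opening: 0.0358
grasp_force: 0.0
```

Emit:
arm_command(series=[[0,0,-0.04,0],[0,0,-0.08,0],[0,0,-0.12,0],[0,0,-0.15,0],[0,0,-0.15,0]])

```text
time: 16.85
ee_pos: [0.4501, 0.101, 0.2358]
tcp_rot: [178.9, 0.3, -172.9]
wrist_force: [0.2, 0.3, 0.3]
opening: 0.0362
grasp_force: 0.0
```

```bash
python3 q.py; python3 - <<'E'
from h import *
for n in('top','wrist'):
    c=cam(n)
    for r,a,p in sheet_rect(c): print(n,r,p)
    if n=='wrist': v=cv2.resize(c['color'],None,fx=1.55,fy=1.55,interpolation=cv2.INTER_CUBIC);cv2.imwrite('pics/w7.png',v)
    else:
        for d in bot.mark_of(n,'knob_head')[:1]: print(d,onz(c,d['location'],.046))
E
```

```text
[0.4501 0.101  0.2358] [ 178.8629    0.3    -172.9001] [11.9672 -7.4103 -1.5995 95.4153  1.1075  4.8681] [0.2262 0.289  0.2649] 0.03617476653870111
[-0.0062  0.001   0.0759]
{'location': [257.6, 144.1], 'confidence': 0.87} [0.4233 0.1007 0.046 ]
[-0.0059 -0.0002  0.1358]
[-0.0055 -0.0016  0.2058]
top ((551.69921875, -90.03981018066406), (75.47314453125, 125.22339630126953), 7.274663925170898) [286.5  174.92]
top ((643.2813110351562, 120.01759338378906), (79.25430297851562, 63.12872314453125), 39.022640228271484) [204.27710843 139.84337349]
top ((871.9586791992188, 18.22579574584961), (72.94154357910156, 101.36378479003906), 0.3432607054710388) [245.784  54.872]
{'location': [211.1, 224.4], 'confidence': 0.47} [0.4248013  0.10430813 0.046     ]
wrist ((630.11083984375, 123.49700927734375), (62.81081008911133, 82.1849594116211), 16.89364242553711) [257.51807229 321.40361446]
wrist ((552.078125, -89.341064453125), (78.0248031616211, 130.2570343017578), 7.151280403137207) [ 79.57440476 244.9375    ]
```

View pics/w7.png

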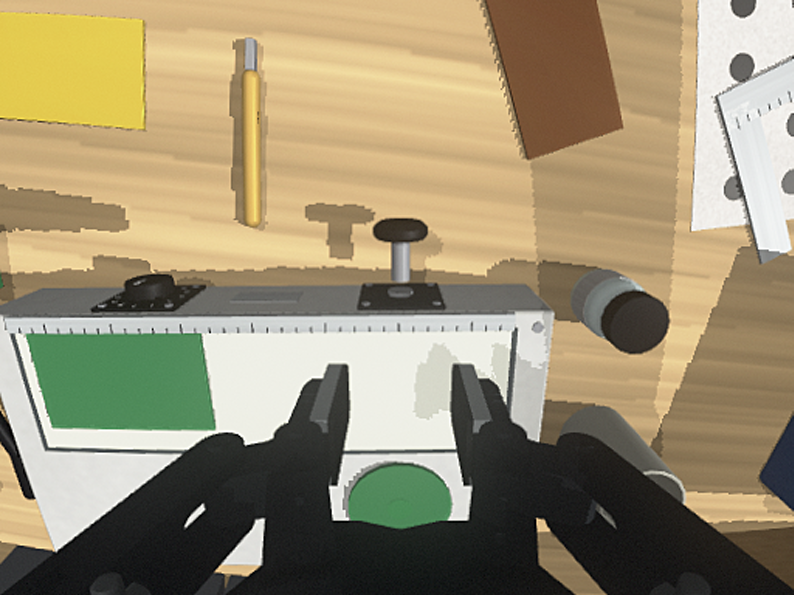

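The view shows the sheet flush along the rail (row 333) and the knob standing out at (400,230), 12 mm from where it started. The arm touches nothing, so I'll hand the job in.

```bash
python3 -c "
from workcell import bot
print(bot.job_done())"
```

```text
the job is handed in; nothing more can be done
None
```

I handed the job in at about 17 s: the glass sheet lies square against the rail, the lamp knob rests in its out position, and the round glass and other things were left alone; no verdict came back.

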